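Close a reagent carton and hold its code to the reader

ROBOT

A 7-joint arm with a two-finger parallel gripper is mounted at the origin on a cart in front of the work surface, level with it; the furniture and walls round the work are solid. World frame = base frame: x ahead of the robot, y to its left, z up, the work surface at z = 0. Lengths are in mm, angles in rad, forces in N, time in s.
With the tool pointing down it reaches from about 350 to 900 mm from the base axis. Payload 8.1 kg.
Tool frame: the origin (TCP) lies at the very end of the fingers, on their centre line; the grasp point (between the pads) lies behind it (env.pinch_z is the x of the grasp point in the tool frame, in mm); x points along the fingers, y is the direction in which the jaws open and shut, and the axes are right-handed (so a half turn about x gives the same grasp; the last joint's range is limited). The gripper opens to 92 mm and grips with 3 to 60 N. Pads are 19 mm wide; open, the fingers measure 130 mm over their backs; the gripper's body (75 mm by 190 mm) begins 47 mm behind the grasp point.
Start: joints at [1.059, 0.434, 0.025, 1.573, -0.012, 1.134, -0.075], TCP at [248.421, -573.523, 226.742] pointing down, gripper open.
Joint ranges: [-2.62, 2.62], [-0.44, 2.09], [-1.27, 1.32], [0.08, 2.57], [-1.32, 4.46], [0.12, 2], [-2.74, 2.74]. Speed limits (rad/s): [2.22, 2.22, 3.01, 3.01, 3.14, 3.14, 3.14].

INTERFACE

Orientations are given as a rotation vector (axis times angle).
In Python, from plant import env gives the robot as it stands.
- The arm moves only by the shell command python3 -m creep 'ROWS' [FORCE]. ROWS is JSON, a list of rows, each a list of 5 numbers: the shift along the tool's x, y, z in cm, then the turn about the tool's x in degrees, then the closure, from -1 (fully open) to 1 (shut). In form: [[tx, ty, tz, twist, claw], ...]. A call has 1 to 20 rows; each row shifts and turns the pose as measured when the row begins, along the tool's axes as they then stand; what a row does not reach is not made up. A row lasts 1/8 s, in which the tool goes at most 62.5 mm and 10.7 degrees, less where a joint would pass 70% of its speed; a pose out of reach is approached as far as the arm can. A call with a gripper value outside its range is refused whole. The fingers move at their own pace and stop on an object; FORCE is the grip in N (left out, the last holds). Time passes only in rows, so rows that do not move let the fingers close. It gives the time, the measured TCP pose, the force and the opening at its end, in the units of the state.
- env.sense(): the state, without advancing time (a new reading comes with each control period).
- env.snapshot(name): name is "scene" or "top" or "wrist"; returns (picture, depth): 420x560x3 uint8, blue, green, red; 420x560 float32, mm along the optical axis (not along the pixel's ray), 0 where there is no reading.
- env.camera_info(name): a dict with "fx", "fy", "cx", "cy" (pixels), "dist_coeffs" ([k1, k2, p1, p2, k3] as OpenCV has them; the pictures are not rectified), "cam_to_world" (4x4, takes a point from camera to world coordinates). Camera axes: x right, y up, looking along -z (the intrinsics and any distortion apply to the point x, -y, -z); pixel columns grow to the right and rows downward; lengths in mm; the calibration is good to about 2 mm. A picture is of the moment at which its call begins: read the wrist's pose just before it. camera_info takes no time and is no camera call; for the wrist camera it gives the pose at the moment of the call.
- env.sign_off(): hands the job in, once; it reports no verdict.
The state is a dict: "time": time; "qpos": joint angles; "joint_vel": joint speeds; "joint_efforts": joint torques, N m; "ee_pos": TCP position; "tcp_rot": TCP orientation; "force": force on the tool from outside, world axes, zero at the start; "ft_torque": the same for the moment, N m; "gripper_width": finger opening in mm.
Only numpy, scipy, OpenCV 4.12 (cv2) and the standard library are available. Lean on these libraries where they do the work, as an engineer would, in place of code of your own. Each camera call takes 0.05 s, during which the arm holds its last target.

TASK

Close the reagent bottle's carton: fold the two small side flaps in first, then shut the lid over them until it lies flat. Then lift the closed carton off the bench and, keeping it the right way up, hold its bar-code label to the tilted window of the code reader, squarely facing it, centred on it and about 9 cm away, without touching the reader and leaving everything else where it is. Do not put the carton down: finish holding it still in front of the window.

Things in the scene. Friction and masses are not known exactly. Their poses are not given: they have to be found in the camera images.
- carton_center (a point): centre (53 mm above the underside) of the loose upright carton of stiff brown card, 58 x 58 mm in plan, 109 mm high when shut, about 0.35 kg with its bottle, which is fast inside. Axes: z up, -x out of the front face (with the label), +y left. The plain left and right faces (y = +/-29 mm) can be gripped from above once the side flaps are in
- label (a point): middle of the white bar-code label (46 mm wide, 44 mm high) on the carton's front face, 50 mm above the carton's underside; axes as the carton's, so the label looks along its own -x
- flap_left_hinge (a point): middle of the crease of the left side flap, along the carton's x on the top edge of its left (+y) wall, 103 mm above the carton's underside; axes as the carton's. The flap is a card tongue 46 mm long (along x) and 26 mm from crease to free edge, 1.8 mm thick
- flap_right_hinge (a point): the same for the right side flap, on the top edge of the right (-y) wall
- lid_hinge (a point): middle of the lid's crease, along the carton's y on the top edge of its back (+x) wall, 108 mm above the underside; axes as the carton's. The lid is a card panel 57 mm wide, 54 mm from crease to front edge, 1.8 mm thick; a 13 mm tuck flap, creased at a right angle along its front edge, slips down inside the front wall as it shuts
- flap_left (a joint): angle of the left side flap in rad: 0 = folded in flat over the carton's mouth, 1.57 = standing upright, more = leaning outward. It stays where it is left; a fingertip's push (0.2 to 0.5 N) moves it
- flap_right (a joint): the same for the right side flap
- lid (a joint): angle of the lid in rad: 0 = shut flat, 1.57 = standing upright, more = leaning back. It stays where it is left; a light push (about 0.2 N) moves it
- window (a point): middle of the dark window (60 x 38 mm) of the code reader: a light head 80 x 60 mm in a yoke on a post with a round foot, fixed to the bench. About 0.17 m up, tilted down by an amount that varies. It looks along this point's own -x (outward and downward); y is level. A label is read best with its middle on that line, 90 mm from the glass, its face parallel to the window
- tape_roll: roll of writing tape lying flat, 61 mm across, 19 mm high, origin at its underside; to be left alone
- slide_box: card box of glass slides, 35 x 86 mm, 29 mm high, origin at its underside; to be left alone

How it is judged (in metres and radians):
On the way, in this order (a step that is already met when the one before it is completed fails the run):
1. both side flaps are folded in (less than 0.25 rad from flat) while the lid is still open (more than 0.9 rad) (value of joint each of flap_left, flap_right below 0.25 rad and value of joint lid above 0.9 rad), for 0.1 s.
2. the lid is shut (less than 0.13 rad) over the folded side flaps, the carton still standing on the bench (value of joint lid below 0.13 rad and value of joint each of flap_left, flap_right below 0.25 rad and height (world z) of carton_center below 0.065 m), for 0.2 s.
At the end, for the whole second after the job is handed in: lid within 0.13 rad and side flaps within 0.25 rad of flat; label 60 to 120 mm from the window, within 18 mm of its axis sideways and up or down, parallel within 0.17 rad and facing it; carton right way up (leaning under 0.75 rad), held by the fingers, clear of the bench, at rest (value of joint lid below 0.13 rad and value of joint each of flap_left, flap_right below 0.25 rad and x of label in the frame of window between -0.12 and -0.06 m and y of label in the frame of window between -0.018 and 0.018 m and z of label in the frame of window between -0.018 and 0.018 m and x of window in the frame of label below -0.05 m and angle between the x axis of label and the x axis of window, either way round below 0.17 rad and angle between carton_center's own z axis and vertical below 0.75 rad and height (world z) of carton_center above 0.09 m and contact force between the fingers and carton above 1 N and linear speed of carton below 0.02 m/s); the arm keeps its last pose, push and grip.
It fails at once if the reader is touched with more than 3 N (contact force between reader and anything else above 3 N).
It fails at once if the tape roll or the slide box is moved more than 20 mm (distance of any of tape_roll, slide_box from where it was at the start of the episode above 0.02 m).
It also fails if it takes over 64 s, if anything falls off the work surface, if the arm or the gripper's body presses on something with over 40 N, if the wrist force passes 120 N, or if a joint passes its speed limit or range.

## Working session

There is one attempt and no reset: what is moved stays moved. The work goes in short steps, Python scripts to look and compute and a shell command to move; the robot and the scene stay as the last step left them, time stands still between calls to the robot, and variables do not carry over. Pictures are saved under pics/ and viewed, and the job is handed in when it is done.

```bash
ls; mkdir -p pics
python3 - <<'E'
from plant import env
import cv2
print(env.sense(), env.pinch_z)
for n in ("scene","top","wrist"):
    i=env.camera_info(n); print(n,i)
    p,d=env.snapshot(n); cv2.imwrite(f"pics/{n}0.png",p)
    import numpy as np; np.save(f"pics/{n}0.npy",d)
E
```

```text
pics
{'time': 0.0, 'qpos': array([ 1.05940841,  0.43524141,  0.02499232,  1.57406535, -0.01158014,
        1.13399541, -0.07508972]), 'joint_vel': array([-0.00236594,  0.00030161, -0.00172372, -0.00148251, -0.00106538,
        0.00094692,  0.00198768]), 'joint_efforts': array([-1.46715589e-03, -6.67869544e+01,  9.84047726e-01, -3.14464688e+01,
       -6.06284151e-02,  4.28554451e-02,  1.38211103e-04]), 'ee_pos': array([ 248.17164812, -573.07804255,  225.94603116]), 'tcp_rot': array([ 1.9965727 ,  0.415416  , -1.99755342]), 'force': array([-0.05983681,  0.3279447 , -0.08947377]), 'ft_torque': array([-0.01876586, -0.0173866 ,  0.04287791]), 'gripper_width': 91.61964157018804} -18.8
scene {'fx': 518.5017655688846, 'fy': 518.5017655688846, 'cx': 275.3856882063853, 'cy': 210.6142407591494, 'dist_coeffs': array([-0.08541639,  0.        ,  0.        ,  0.        ,  0.        ]), 'cam_to_world': array([[-6.83285116e-01,  5.65030478e-01, -4.62452170e-01,
        -2.01065426e+00],
       [-7.29972818e-01, -5.14615511e-01,  4.49789463e-01,
         3.95325809e+02],
       [ 1.61596955e-02,  6.4
[... 547 characters left out ...]
 8.83468042e-02,  9.95834163e-01,
         1.09297697e+03],
       [ 0.00000000e+00,  0.00000000e+00,  0.00000000e+00,
         1.00000000e+00]])}
wrist {'fx': 303.9729150947426, 'fy': 303.9729150947426, 'cx': 282.6826800975199, 'cy': 208.1518287078892, 'dist_coeffs': array([-0.04860638,  0.        ,  0.        ,  0.        ,  0.        ]), 'cam_to_world': array([[ 3.97279200e-01,  8.79825791e-01,  2.60913425e-01,
         3.18988569e+02],
       [-9.17692755e-01,  3.81823993e-01,  1.09774523e-01,
        -5.42335982e+02],
       [-3.04054908e-03, -2.83049495e-01,  9.59100484e-01,
         3.84013405e+02],
       [ 0.00000000e+00,  0.00000000e+00,  0.00000000e+00,
         1.00000000e+00]])}
```

View pics/scene0.png

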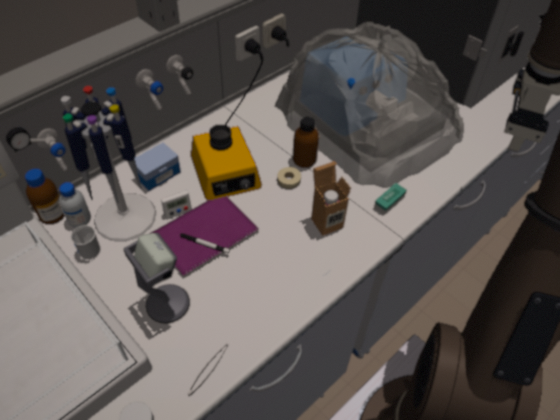

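View pics/top0.png

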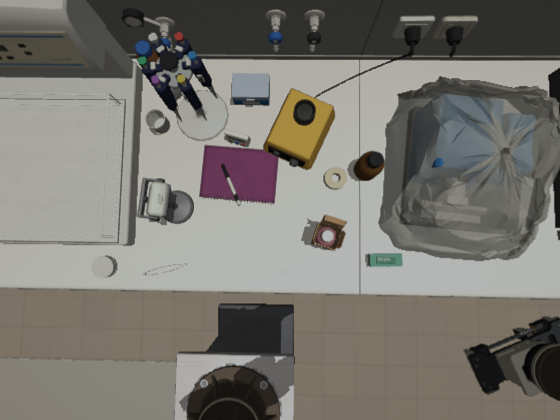

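View pics/wrist0.png

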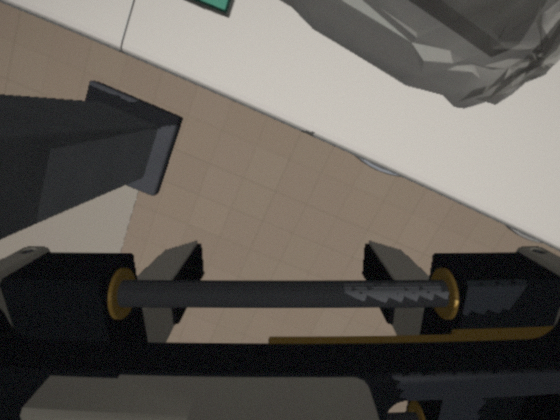

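The reader is at top-view (165,200), and the open carton is at (327,232) with the tape at (335,178). I'll zoom in on both.

Run:
```python
import cv2,numpy as np
s=cv2.imread("pics/scene0.png");t=cv2.imread("pics/top0.png")
g=lambda p:(255*(p/255.)**0.6).astype('uint8')
a=cv2.resize(g(s[155:245,280:360]),None,fx=5,fy=5,interpolation=cv2.INTER_CUBIC)
b=cv2.resize(g(s[215:335,115:200]),None,fx=4,fy=4,interpolation=cv2.INTER_CUBIC)
def st(a,b):
    h=max(a.shape[0],b.shape[0]);z=lambda p:cv2.copyMakeBorder(p,0,h-p.shape[0],0,0,cv2.BORDER_CONSTANT)
    return np.hstack([z(a),z(b)])
cv2.imwrite("pics/z1.png",st(a,b))
a=cv2.resize(g(t[205:260,300:355]),None,fx=7,fy=7,interpolation=cv2.INTER_CUBIC)
b=cv2.resize(g(t[170:230,130:200]),None,fx=5.5,fy=5.5,interpolation=cv2.INTER_CUBIC)
cv2.imwrite("pics/z2.png",st(a,b))
from plant import env
from scipy.spatial.transform import Rotation as R
print(R.from_rotvec(env.sense()['tcp_rot']).as_matrix().round(3))
```

```text
[[-0.001  0.397 -0.918]
 [ 0.001 -0.918 -0.397]
 [-1.    -0.001  0.   ]]
```

View pics/z1.png

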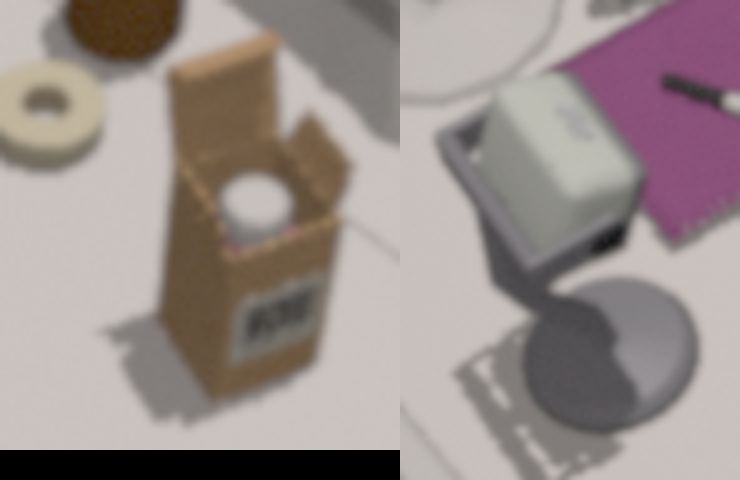

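View pics/z2.png

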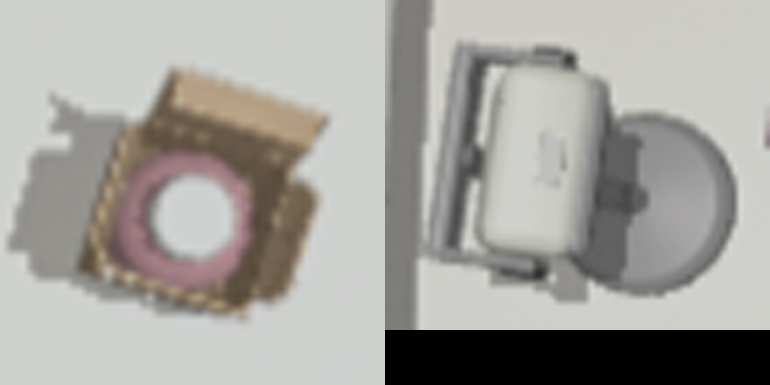

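The carton's lid is standing at the back (+x) and its right flap is leaning out; the left flap isn't obvious. The reader's window faces image-left and down. I'll use depth to get heights.

```bash
cat > h.py <<'E'
import numpy as np,cv2
from plant import env
from scipy.spatial.transform import Rotation as R
def cloud(name,d=None,info=None,p=None):
    i=info or env.camera_info(name)
    K=np.array([[i['fx'],0,i['cx']],[0,i['fy'],i['cy']],[0,0,1.]])
    h,w=d.shape
    v,u=np.mgrid[:h,:w].astype(np.float32)
    xy=cv2.undistortPoints(np.stack([u,v],-1).reshape(-1,1,2),K,np.array(i['dist_coeffs'])).reshape(h,w,2)
    P=np.stack([xy[...,0]*d,-xy[...,1]*d,-d],-1)
    M=np.array(i['cam_to_world'])
    return P@M[:3,:3].T+M[:3,3]
def snap(name,tag):
    i=env.camera_info(name);p,d=env.snapshot(name)
    cv2.imwrite(f"pics/{tag}.png",p)
    W=cloud(name,d,i); return p,d,W,i
E
python3 - <<'E'
from h import *
np.set_printoptions(suppress=True,linewidth=250)
for n in("top","scene"):
    d=np.load(f"pics/{n}0.npy");W=cloud(n,d);np.save(f"pics/{n}0W.npy",W)
    if n=="top":
        print(W[212:256:2,306:352:2,2].round(0).astype(int))
        print(W[220,310],W[250,345])
        print(W[172:228:3,136:196:3,2].round(0).astype(int))
        print(W[175,145],W[220,190])
E
```

```text
[[  -1    4   -1    1   -2    1    1    1    1   -1    0    3   -4    1    0    0   -3    1   -3   -2   -1    1   -1]
 [  -1   -2   -5    1   -1    0    0   -1    2  161   -1   -1    3    0    3    1   -3   -3   -1   -2   -4    0   -3]
 [   1    0    2   -2   -1    1    0   -2   -2  149  160  160  159  159    3    1   -3   -1   -2   -4    0   -4    1]
 [   2    5   -4   -1   -1   -2    0    1  131  138  162  161  163  158  159  159  156    0   -1   -2    1    1    0]
 [  -1   -4    2    2   -6   -2   -1    0  122  123  124  163  163  160  160  163  160  160  162  159   -5    1    0]
 [  -3   -1   -2   -2   -2   -2    0  108  111  113  117  120  126  128  163  163  161  162  159  162  153   -1   -4]
 [   2    0    1   -2    2   -4  120   34   53   74   92  106  109  116  121  119  127  163  160  161   -1   -3   -6]
 [  -1    4    1    0    0   20  119   -1    2   61   68   54   75   89  108  110  114  121  124    0   -1    0   -3]
 [   1    0    0   -1    3  125  110   68   72   75   76   79   73   31   49   72   83  107  111   -1    2   -1    1]
 [   2   -3   -2    0    0  129   63  
[... 2924 characters left out ...]
 [  20  185  176   -3  202  200  199  195  192  190  185   14   16   18   16   18   14   14   13   -2]
 [  16  183  170   -2  184  199  197  194  190  186  188   17   18   14   18   18   11   14    4    1]
 [  -4    2  182  183  179  183  181  179   -4   -3   10   15   14   13   14   10   13    5   -5   -1]
 [   3   -4    0   -1   -1 1093  166  175   -3    0   -4    8   13   12   13   13    6    1    2    0]
 [  -3   -6    0   -3   -3    1   -1   -3   -2    0    1    0    0    3    2   -2   -3    0   -2    1]
 [   1   -1   -5    1   -1   -2    1    0   -3   -1   -2    2    0    0   -6   -2   -1   -3    0   -2]]
[635.63979908 265.54237024   2.31624799] [510.97643583 134.11377661   1.7065267 ]
```

Run:
```python
from h import *
np.set_printoptions(suppress=True,precision=1,linewidth=200)
W=np.load("pics/scene0W.npy");s=cv2.imread("pics/scene0.png")
def plane(P):
    c=np.median(P,0);
    for k in range(6):
        q=P[abs((P-c)@n)<3] if k else P
        c=q.mean(0);n=np.linalg.svd(q-c)[2][2]
    return c,n,len(q)
# front face: crop zoom(225-330,255-390)->px
R_=W[205:232,322:346].reshape(-1,3);m=(R_[:,2]>5)&(R_[:,2]<100)
# left face
L_=W[192:226,314:323].reshape(-1,3)
for nm,P in(("front",R_[m]),("left",L_[(L_[:,2]>5)&(L_[:,2]<100)])):
    c,n,k=plane(P);print(nm,c,n.round(3),k,np.degrees(np.arctan2(n[1],n[0])))
T=np.load("pics/top0W.npy")
C=T[205:262,298:356].reshape(-1,3)
for lo,hi in((104,130),(98,106),(156,170)):
    q=C[(C[:,2]>lo)&(C[:,2]<hi)];r=cv2.minAreaRect(q[:,:2].astype(np.float32));print(lo,hi,len(q),q.mean(0),r)
H=T[165:230,130:185].reshape(-1,3);t=cv2.imread("pics/top0.png")[165:230,130:185].reshape(-1,3)
m=(H[:,2]>182)&(H[:,2]<215)&(t.min(1)>120)
q=H[m];c,n,k=plane(q);print("head",c,n.round(3),k,cv2.minAreaRect(q[:,:2].astype(np.float32)),np.degrees(np.arccos(abs(n[2]))))
for nm,y0,y1,x0,x1 in(("tape",165,192,320,350),("foot",180,230,170,200)):
    q=T[y0:y1,x0:x1].reshape(-1,3);q=q[q[:,2]>7];print(nm,q.mean(0),q.min(0),q.max(0))
```

```text
front [ 443.  -225.2   52.7] [-1.   0.3 -0. ] 507 162.25364965777834
left [ 480.5 -209.3   56.7] [ 0.3  1.  -0. ] 251 72.99523453059064
104 130 231 [ 478.3 -244.4  116.8] ((473.0237121582031, -237.3012237548828), (72.04002380371094, 62.04732894897461), 72.18321990966797)
98 106 150 [ 469.8 -237.7  101.5] ((470.89971923828125, -235.79624938964844), (58.06488037109375, 56.78388595581055), 72.57201385498047)
156 170 123 [ 506.3 -246.5  160.4] ((506.3792724609375, -246.3802490234375), (56.66813278198242, 13.505046844482422), 72.24002838134766)
head [547.  164.8 197.8] [-0.  -0.4  0.9] 438 ((548.1968994140625, 175.8387451171875), (57.757301330566406, 86.23687744140625), 78.87411499023438) 21.8228399043795
tape [ 630.8 -263.8   30.6] [ 438.4 -294.9    8.1] [ 662.2 -126.6 1093. ]
foot [547.5 160.3  19.2] [ 438.4 -126.6    7. ] [ 590.8  191.1 1093. ]
```

Run:
```python
from h import *
np.set_printoptions(suppress=True,precision=3,linewidth=200)
T=np.load("pics/top0W.npy");im=cv2.imread("pics/top0.png")
H=T[165:230,130:185].reshape(-1,3);t=im[165:230,130:185].reshape(-1,3).astype(int)
m=(H[:,2]>165)&(H[:,2]<215)
mw=m&(t.min(1)>120)
q=H[mw]
n=np.array([0,0,1.]);c=q.mean(0)
for k in range(8):
    r=q[abs((q-c)@n)<(8,5,4,3,2.5,2.5,2.5,2.5)[k]];c=r.mean(0);n=np.linalg.svd(r-c)[2][2];n*=np.sign(n[2])
print(c,n,len(r),len(q),"head from n",np.degrees(np.arctan2(n[1],n[0])))
print(cv2.minAreaRect(r[:,:2].astype(np.float32)),cv2.minAreaRect(q[:,:2].astype(np.float32)))
# yoke: non white
y=H[m&(t.min(1)<=120)];print("yoke",cv2.minAreaRect(y[:,:2].astype(np.float32)),len(y))
for a in(-97,-100,-101.1,-103):
    o=np.array([np.cos(np.radians(a)),np.sin(np.radians(a)),0]);s=np.array([-o[1],o[0],0])
    print(a,"fwd",np.percentile(q@o,[0,1,50,99,100]),"side",np.percentile(q@s,[0,1,50,99,100]),"yoke side",np.percentile(y@s,[0,2,98,100]))
# profile along forward: median z
o=np.array([np.cos(np.radians(-101)),np.sin(np.radians(-101)),0])
f=q@o
for b in np.arange(f.min(),f.max(),4):
    k=(f>=b)&(f<b+4);print(round(b,0),np.median(q[k,2]).round(1),k.sum())
```

```text
[546.637 164.854 197.783] [-0.034 -0.37   0.928] 403 533 head from n -95.23015374877991
((546.7362060546875, 165.1767578125), (32.33080291748047, 75.23532104492188), 83.5785140991211) ((549.1195678710938, 180.4979248046875), (66.28177642822266, 93.33736419677734), 82.8523178100586)
yoke ((548.3297119140625, 177.52957153320312), (71.05330657958984, 99.31810760498047), 84.74424743652344) 532
-97 fwd [-279.273 -273.151 -231.005 -214.491 -212.836] side [476.438 483.572 521.806 563.337 569.733] yoke side [473.027 475.38  569.394 572.532]
-100 fwd [-308.248 -299.362 -257.913 -240.812 -239.933] side [461.336 468.473 509.244 549.238 555.365] yoke side [459.835 461.664 556.523 559.537]
-101.1 fwd [-318.724 -308.646 -267.73  -250.228 -249.221] side [455.48  462.613 504.139 544.392 549.714] yoke side [454.671 456.255 551.38  554.434]
-103 fwd [-336.542 -324.743 -284.113 -266.339 -265.046] side [444.97  452.469 495.085 535.568 539.476] yoke side [444.281 446.634 541.994 545.141]
-318.0 180.1 1
-314.0 177.6 2
-310.0 180.0 5
-306.0 181.4 6
-302.0 178.0 2
-298.0 nan 0
-294.0 181.8 3
-290.0 197.6 4
-286.0 201.3 23
-282.0 202.0 50
-278.0 201.7 55
-274.0 200.8 69
-270.0 199.5 61
-266.0 198.2 66
-262.0 195.2 68
-258.0 193.7 57
-254.0 192.3 54
-250.0 190.0 7
  return _methods._mean(a, axis=axis, dtype=dtype,
  ret = ret.dtype.type(ret / rcount)
```

Run:
```python
from h import *
T=np.load("pics/top0W.npy")
for r in range(80,290,15): print(r,[tuple(T[r,c].round(0).astype(int)) for c in range(365,480,19)])
```

```text
80 [(np.int64(919), np.int64(-351), np.int64(-3)), (np.int64(918), np.int64(-405), np.int64(-2)), (np.int64(919), np.int64(-458), np.int64(-2)), (np.int64(919), np.int64(-511), np.int64(-1)), (np.int64(843), np.int64(-495), np.int64(172)), (np.int64(827), np.int64(-523), np.int64(210)), (np.int64(838), np.int64(-578), np.int64(185))]
95 [(np.int64(874), np.int64(-351), np.int64(-1)), (np.int64(875), np.int64(-405), np.int64(-3)), (np.int64(860), np.int64(-447), np.int64(35)), (np.int64(810), np.int64(-454), np.int64(161)), (np.int64(789), np.int64(-477), np.int64(215)), (np.int64(789), np.int64(-520), np.int64(215)), (np.int64(778), np.int64(-548), np.int64(244))]
110 [(np.int64(830), np.int64(-350), np.int64(1)), (np.int64(829), np.int64(-403), np.int64(3)), (np.int64(799), np.int64(-430), np.int64(89)), (np.int64(770), np.int64(-450), np.int64(171)), (np.int64(758), np.int64(-481), np.int64(205)), (np.int64(747), np.int64(-510), np.int64(236)), (np.int64(743), np.int64(-545), np.int64(248))]
125 [(np.int64(788), np.int64(-352), np.int64(-5)), (np.int64(787), np.int64(-403), np.int6
[... 2911 characters left out ...]
4), np.int64(-607), np.int64(104))]
260 [(np.int64(409), np.int64(-350), np.int64(-3)), (np.int64(411), np.int64(-395), np.int64(25)), (np.int64(411), np.int64(-452), np.int64(1)), (np.int64(412), np.int64(-503), np.int64(0)), (np.int64(413), np.int64(-555), np.int64(-1)), (np.int64(414), np.int64(-606), np.int64(-1)), (np.int64(438), np.int64(-127), np.int64(1093))]
275 [(np.int64(369), np.int64(-350), np.int64(-2)), (np.int64(370), np.int64(-400), np.int64(1)), (np.int64(371), np.int64(-452), np.int64(-2)), (np.int64(372), np.int64(-503), np.int64(-1)), (np.int64(373), np.int64(-553), np.int64(1)), (np.int64(373), np.int64(-606), np.int64(-3)), (np.int64(375), np.int64(-655), np.int64(0))]
```

```bash
python3 -m creep '[[0,-2.28,-3.3,0,-1],[0,-2.28,-3.3,0,-1],[0,-2.28,-3.3,0,-1],[0,-2.28,-3.3,0,-1],[0,-2.28,-3.3,0,-1],[0,-2.28,-3.3,0,-1],[0,-2.28,-3.3,0,-1],[0,-2.28,-3.3,0,-1],[0,-2.28,-3.3,0,-1],[0,-2.28,-3.3,0,-1],[0,0,0,10.3,-1],[0,0,0,10.3,-1],[0,0,0,10.3,-1],[0,0,0,10.3,-1],[0,0,0,0,-1]]' 10
cat > off.py <<'E'
# python3 off.py x y z toolz_angle : remaining in tool axes
import sys; from h import *
s=env.sense(); M=R.from_rotvec(s['tcp_rot']).as_matrix(); a=list(map(float,sys.argv[1:]))
d=(np.array(a[:3])-s['ee_pos'])@M
az=np.degrees(np.arctan2(M[1,2],M[0,2]))
print('t',s['time'].__round__(2),'tcp',s['ee_pos'].round(1),'shift cm',(d/10).round(2),'twist',None if len(a)<4 else round((az-a[3]+180)%360-180,2),'toolz ang',az.round(2),'down',M[:,0].round(3),'F',s['force'].round(1),'w',round(s['gripper_width'],1),'j7',s['qpos'][6].round(2))
E
python3 off.py 460.8 -233 226 162.3
```

```text
time: 2.02
ee_pos: [465.1, -220.0, 222.6]
tcp_rot: [-2.034, 0.337, 2.048]
force: [0.4, 0.7, 0.2]
gripper_width: 91.9
t 2.02 tcp [ 465.1 -220.   222.6] shift cm [-0.34  1.37 -0.01] twist -1.22 toolz ang 161.08 down [-0.006  0.004 -1.   ] F [0.4 0.7 0.2] w 91.9 j7 -1.57
```

Run:
```python
from h import *
p,d,W,i=snap("wrist","w1");np.save("pics/w1W.npy",W)
```

```text
(no output)
```

View pics/w1.png

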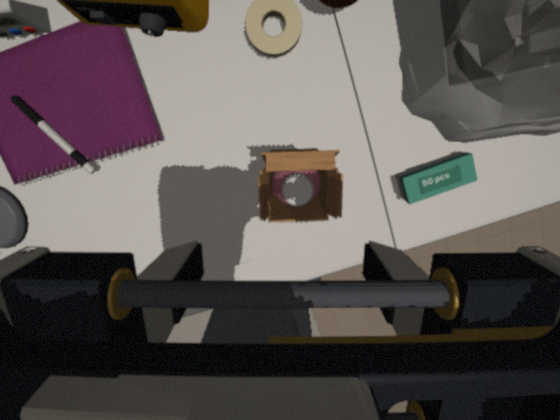

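The wrist view shows the carton at (300,188), with the left flap near upright at (264,190), the right flap leaning out at (335,190), and the lid and tuck at (300,158). Next I'll refine these.

```bash
python3 - <<'E'
from h import *
np.set_printoptions(suppress=True,precision=1,linewidth=200)
W=np.load("pics/w1W.npy");P=W[140:230,245:355].reshape(-1,3)
a=np.radians(-17.6);x=np.array([np.cos(a),np.sin(a),0]);y=np.array([-x[1],x[0],0]);c=np.array([470.3,-236,0])
Q=np.stack([(P-c)@x,(P-c)@y,P[:,2]],-1)
for lo,hi in((96,107),(107,113),(113,119),(119,125),(125,132),(132,145),(145,156),(156,166)):
    q=Q[(Q[:,2]>lo)&(Q[:,2]<hi)&(abs(Q[:,0])<70)&(abs(Q[:,1])<60)]
    qf=q[abs(q[:,0]+5)<20]
    L=qf[qf[:,1]>15];Rr=qf[qf[:,1]<-15]
    print(lo,hi,len(q),np.percentile(q,[1,99],0).ravel(),"L",np.median(L[:,1]) if len(L) else None,"R",np.median(Rr[:,1]) if len(Rr) else None)
q=P[(P[:,2]>156)&(P[:,2]<168)];print(cv2.minAreaRect(q[:,:2].astype(np.float32)))
q=P[(P[:,2]>97)&(P[:,2]<107)];print(cv2.minAreaRect(q[:,:2].astype(np.float32)))
E
python3 off.py 461 -233 108 162.4
```

```text
96 107 1335 [-28.6 -27.2  96.5  17.4  28.9 106.8] L 28.197470966716292 R -26.138032147241454
107 113 263 [-27.6 -29.7 107.   23.1  30.9 112.9] L 29.68099951493822 R -28.2806896264632
113 119 281 [-21.3 -32.  113.1  23.5  32.2 118.9] L 31.139603963728533 R -30.567150723576766
119 125 285 [-21.3 -34.3 119.1  23.4  33.8 124.9] L 32.56200297938639 R -32.762983866410615
125 132 297 [-18.1 -36.2 125.1  20.2  35.9 129.8] L 34.44577959959274 R -34.73618550865949
132 145 8 [ 34.4 -23.  133.8  37.5  29.4 144.2] L None R None
145 156 16 [ 38.5 -27.  147.1  41.2  29.7 155.2] L None R None
156 166 1368 [ 30.2 -24.3 158.1  43.6  26.4 163.6] L None R None
((505.7689208984375, -246.13400268554688), (56.67356872558594, 13.65842056274414), 72.94261932373047)
((469.6947021484375, -234.52130126953125), (57.47810363769531, 55.66948699951172), 73.23258972167969)
t 2.08 tcp [ 465.1 -220.   222.6] shift cm [11.46  1.39 -0.11] twist -1.17 toolz ang 161.23 down [-0.006  0.004 -1.   ] F [ 0.9 -0.4 -0.1] w 91.7 j7 -1.57
```

```bash
python3 -m creep '[[1,0.7,0,-0.6,-1],[3,0.7,0,-0.6,-1],[3,0,0,0,-1],[0,0,0,0,-1]]'
python3 off.py 461 -232.5 110 162.6
```

```text
time: 2.58
ee_pos: [459.1, -235.0, 149.4]
tcp_rot: [-2.055, 0.302, 2.069]
force: [0.6, 0.6, 0.3]
gripper_width: 91.7
t 2.58 tcp [ 459.1 -235.   149.4] shift cm [ 3.94 -0.28 -0.14] twist 0.57 toolz ang 163.17 down [-0.006  0.004 -1.   ] F [0.6 0.6 0.3] w 91.7 j7 -1.51
```

```bash
python3 -m creep '[[2,-0.28,-0.1,0.5,-1],[2,0,0,0,-1],[0,0,0,0,-1]]'
python3 -m creep '[[0,0,0,0,-0.4],[0,0,0,0,0],[0,0,0,0,0.4],[0,0,0,0,0.8],[0,0,0,0,1],[0,0,0,0,1],[0,0,0,0,1]]' 5
python3 off.py 461 -232.5 107 162.6
```

```text
time: 2.95
ee_pos: [461.7, -234.0, 110.9]
tcp_rot: [-2.055, 0.307, 2.064]
force: [0.3, 0.1, 0.5]
gripper_width: 92.1
time: 3.82
ee_pos: [463.5, -235.1, 114.4]
tcp_rot: [-2.061, 0.307, 2.06]
force: [0.4, 0.7, 0.7]
gripper_width: 26.5
t 3.83 tcp [ 463.5 -235.1  114.4] shift cm [ 0.74 -0.17  0.31] twist 0.35 toolz ang 162.95 down [ 0.001  0.001 -1.   ] F [0.4 0.7 0.7] w 26.5 j7 -1.52
```

```bash
python3 -m creep '[[0.2,0,0,0,1],[0.2,-0.1,0,0,1],[0,0,0,0,1],[0,0,0,0,1]]'
python3 off.py 461 -232.5 107 162.6
python3 - <<'E'
from h import *
p,d,W,i=snap("wrist","w2");np.save("pics/w2W.npy",W)
p,d,W,i=snap("top","t2");cv2.imwrite("pics/t2z.png",cv2.resize(p[190:270,285:370],None,fx=6,fy=6))
E
```

```text
time: 4.32
ee_pos: [463.7, -234.0, 109.9]
tcp_rot: [-2.061, 0.307, 2.06]
force: [0.1, 0.2, 1.1]
gripper_width: 0.7
t 4.33 tcp [ 463.7 -234.   109.9] shift cm [ 0.29 -0.06  0.3 ] twist 0.35 toolz ang 162.95 down [ 0.     0.002 -1.   ] F [0.1 0.2 1.1] w 0.7 j7 -1.52
```

View pics/w2.png

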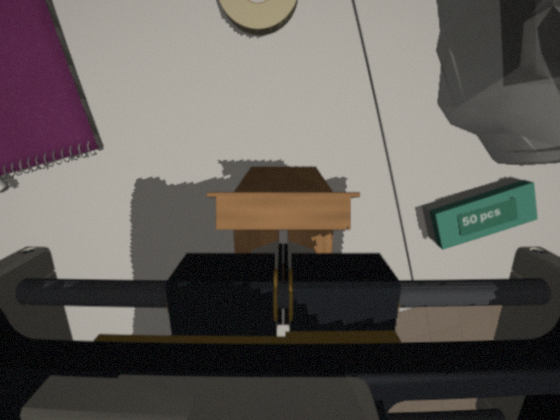

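View pics/t2z.png

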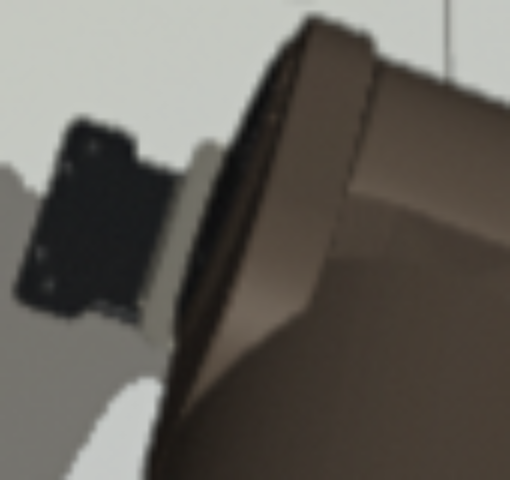

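The jaws are shut, and both flaps show folded in at (245,242) and (320,242) under the upright lid. I'll press down lightly and check the angles by depth.

```bash
python3 -m creep '[[0.3,0,0,0,1],[0.3,0,0,0,1],[0.2,0,0,0,1]]'
python3 -m creep '[[-2,0,0,0,1],[-4,0,0,0,1],[-4,0,0,0,1],[0,0,0,0,1]]'
cat > fl.py <<'E'
from h import *;import sys
p,d,W,i=snap("wrist",sys.argv[1]);np.save("pics/w3W.npy",W)
P=W.reshape(-1,3);a=np.radians(-17.3);x=np.array([np.cos(a),np.sin(a),0]);y=np.array([-x[1],x[0],0]);c=np.array([470.1,-235.6,0])
Q=np.stack([(P-c)@x,(P-c)@y,P[:,2]],-1)
for b in range(-44,45,4):
    k=(abs(Q[:,1]-b)<2)&(abs(Q[:,0]-6)<16)&(Q[:,2]<135);k2=(abs(Q[:,1]-b)<2)&(abs(Q[:,0]-30)<35)&(Q[:,2]>135)&(Q[:,2]<180)
    print(b,k.sum(),np.median(Q[k,2]).round(1) if k.any() else '', '| lid',np.median(Q[k2],0).round(0) if k2.any() else '')
E
python3 fl.py w3 2>/dev/null
```

```text
time: 4.8
ee_pos: [464.4, -234.2, 103.5]
tcp_rot: [-2.063, 0.308, 2.059]
force: [-10.9, 4.5, 40.4]
gripper_width: 0.5
time: 5.3
ee_pos: [463.9, -234.2, 205.8]
tcp_rot: [-2.062, 0.308, 2.06]
force: [-0.3, -0.2, 0.1]
gripper_width: 0.4
-44 55 0.2 | lid 
-40 15 0.2 | lid 
-36 0  | lid 
-32 0  | lid 
-28 72 103.5 | lid [ 41. -27. 155.]
-24 143 104.1 | lid [ 39. -23. 161.]
-20 142 103.9 | lid [ 37. -20. 161.]
-16 140 104.1 | lid [ 37. -16. 161.]
-12 152 104.0 | lid [ 37. -12. 161.]
-8 133 104.1 | lid [ 37.  -8. 161.]
-4 157 104.0 | lid [ 37.  -4. 161.]
0 122 102.5 | lid [ 37.   0. 161.]
4 155 103.9 | lid [ 37.   4. 161.]
8 126 104.0 | lid [ 37.   8. 161.]
12 155 104.0 | lid [ 37.  12. 161.]
16 134 104.1 | lid [ 37.  16. 161.]
20 142 104.0 | lid [ 37.  20. 161.]
24 141 104.2 | lid [ 37.  24. 161.]
28 130 103.8 | lid [ 42.  28. 158.]
32 0  | lid 
36 0  | lid 
40 2 0.8 | lid 
44 21 0.3 | lid
```

View pics/w3.png

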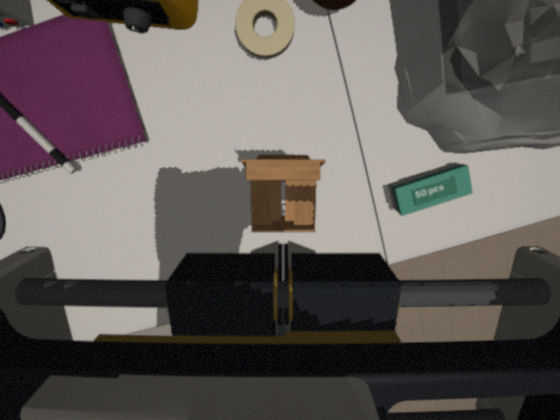

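Flaps are flat (104 mm everywhere) and the lid is still upright. I'll go behind the lid and swing it over.

```bash
python3 -m creep '[[0,0,-2.5,0,1],[0,0,-2.5,0,1],[0,0,-2.5,0,1],[0,0,0,0,1],[2,0,0,0,1],[2.2,0,0,0,1],[2.2,0,0,0,1],[0,0,0,0,1]]'
python3 off.py 535 -256 142 162.6
```

```text
time: 6.35
ee_pos: [527.3, -253.3, 128.2]
tcp_rot: [-2.04, 0.304, 2.078]
force: [1.1, 0.4, 0.2]
gripper_width: 0.6
t 6.35 tcp [ 527.3 -253.3  128.2] shift cm [-1.39  0.03 -0.79] twist 0.32 toolz ang 162.92 down [-0.017  0.008 -1.   ] F [1.1 0.4 0.2] w 0.6 j7 -1.52
```

```bash
python3 -m creep '[[-1.3,0,0.5,0,1],[0,0,1.5,0,1],[0,0,1.5,0,1],[0,0,1.5,0,1],[0,0,1,0,1]]'
python3 off.py 470 -235.6 142 162.6
python3 - <<'E'
from h import *
p,d,W,i=snap("scene","s4");cv2.imwrite("pics/s4z.png",cv2.resize(p[130:250,250:390],None,fx=5,fy=5))
E
```

```text
time: 6.98
ee_pos: [466.3, -235.0, 146.2]
tcp_rot: [-2.044, 0.305, 2.074]
force: [0.7, 0.2, 1.3]
gripper_width: 0.1
t 6.97 tcp [ 466.3 -235.   146.2] shift cm [ 0.42 -0.05 -0.38] twist 0.3 toolz ang 162.9 down [-0.014  0.006 -1.   ] F [0.7 0.2 1.3] w 0.1 j7 -1.52
```

View pics/s4z.png

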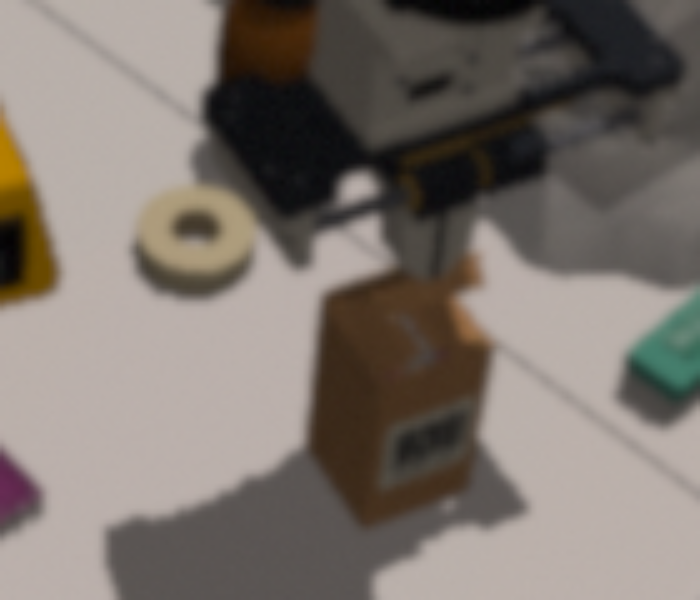

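The lid is over at about 40°, with its tuck facing the front (zoom 410,340). I'll press down in steps.

```bash
python3 -m creep '[[0.7,0,0.2,0,1],[0.8,0,0.2,0,1],[0.7,0,0,0,1]]'
python3 - <<'E'
from h import *
p,d,W,i=snap("scene","s5");cv2.imwrite("pics/s5z.png",cv2.resize(p[130:250,250:390],None,fx=5,fy=5))
E
```

```text
time: 7.4
ee_pos: [461.3, -233.4, 123.4]
tcp_rot: [-2.044, 0.305, 2.073]
force: [-0.6, 0.1, 0.7]
gripper_width: 0.6
```

View pics/s5z.png

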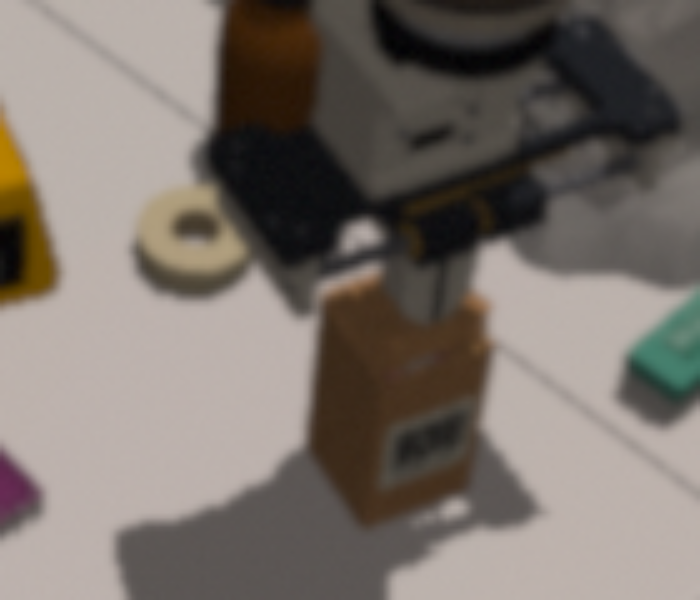

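The lid is nearly down and the tuck is entering. I'll keep pressing, a little at a time.

```bash
python3 -m creep '[[0.5,0,0,0,1],[0.4,0,0,0,1]]';python3 -m creep '[[0.3,0,0,0,1],[0.1,0,0,0,1]]'
```

```text
time: 7.7
ee_pos: [461.1, -233.2, 112.6]
tcp_rot: [-2.043, 0.305, 2.075]
force: [0.1, 0.1, 0.2]
gripper_width: 0.4
time: 7.95
ee_pos: [461.3, -233.3, 108.6]
tcp_rot: [-2.043, 0.305, 2.075]
force: [-3.7, 1.9, 13.5]
gripper_width: 1.3
```

```bash
python3 -m creep '[[0,0,0,0,1],[0,0,0,0,1],[-2,0,0,0,1],[-4,0,0,0,1],[-4,0,0,0,0],[0,0,0,0,-1]]'
cat > fl2.py <<'E'
from h import *;import sys
np.set_printoptions(suppress=True,precision=1,linewidth=200)
p,d,W,i=snap("wrist",sys.argv[1])
P=W.reshape(-1,3);q=P[(abs(P[:,0]-470)<70)&(abs(P[:,1]+236)<60)&(P[:,2]>95)&(P[:,2]<150)]
c=np.median(q,0);n=np.linalg.svd((q-c)[abs(q[:,2]-c[2])<12])[2][2];n*=np.sign(n[2])
r=cv2.minAreaRect(q[:,:2].astype(np.float32));print(len(q),c,n.round(3),r,np.percentile(q[:,2],[1,50,99]))
a=np.radians(-17.3);x=np.array([np.cos(a),np.sin(a),0])
t=(q-np.r_[470.1,-235.6,0])@x
for b in range(-30,34,6):
    k=abs(t-b)<3
    if k.any(): print(b,k.sum(),np.median(q[k,2]).round(1))
E
python3 fl2.py w6
```

```text
time: 8.7
ee_pos: [463.0, -234.0, 211.5]
tcp_rot: [-2.043, 0.305, 2.075]
force: [0.0, 0.3, -0.2]
gripper_width: 15.9
4120 [ 473.9 -235.7  108.8] [ 0. -0.  1.] ((471.2603759765625, -235.36575317382812), (57.509342193603516, 58.051513671875), 72.96134948730469) [ 99.  108.8 110.4]
-30 62 106.0
-24 314 108.6
-18 394 108.8
-12 416 108.8
-6 399 108.9
0 432 108.8
6 394 108.9
12 451 108.8
18 459 108.9
24 460 108.9
30 339 108.1
```

View pics/w6.png

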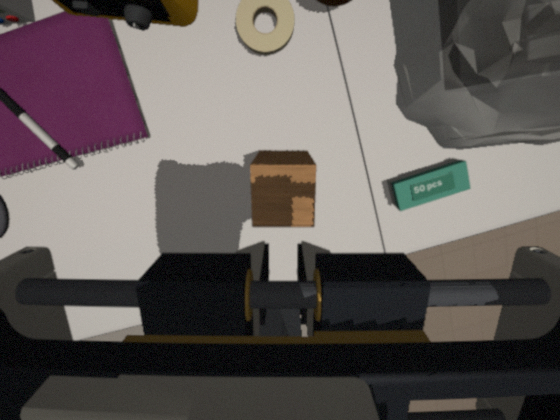

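The lid is flat (108.8 mm throughout). Next I'll grip the plain side faces, slightly behind centre, so the carton can be tipped over its back bottom edge later.

```bash
python3 -m creep '[[0,0,0,0,-1],[0,0,0,0,-1],[0,0,0,0,-1],[0,0,0,0,-1],[0,0,0,0,-1]]'; python3 off.py 478.8 -237.8 62 163
```

```text
time: 9.38
ee_pos: [460.1, -232.8, 206.3]
tcp_rot: [-2.033, 0.302, 2.083]
force: [-0.4, 0.6, 0.2]
gripper_width: 69.8
t 9.38 tcp [ 460.1 -232.8  206.3] shift cm [14.37 -0.03 -2.29] twist -0.09 toolz ang 162.91 down [-0.023  0.01  -1.   ] F [-0.4  0.6  0.2] w 69.8 j7 -1.51
```

```bash
python3 -m creep '[[0,0,-1.1,0,-1],[0,0,-1.1,0,-1],[2,0,0,0,-1],[3,0,0,0,-1],[0,0,0,0,-1]]'; python3 off.py 478.8 -237.8 62 163
```

```text
time: 10.0
ee_pos: [484.8, -240.1, 155.1]
tcp_rot: [-2.036, 0.303, 2.081]
force: [0.5, -0.9, 0.8]
gripper_width: 92.1
t 10.0 tcp [ 484.8 -240.1  155.1] shift cm [ 9.32 -0.02  0.43] twist -0.07 toolz ang 162.93 down [-0.02   0.009 -1.   ] F [ 0.5 -0.9  0.8] w 92.1 j7 -1.52
```

```bash
python3 -m creep '[[2.5,0,0.4,0,-1],[2.5,0,0,0,-1],[2,0,0,0,-1],[1.5,0,0,0,-1],[0,0,0,0,-1]]'; python3 off.py 478.8 -237.8 62 163
```

```text
time: 10.62
ee_pos: [485.4, -240.3, 73.1]
tcp_rot: [-2.046, 0.304, 2.073]
force: [-0.3, -0.4, -0.4]
gripper_width: 92.0
t 10.62 tcp [ 485.4 -240.3   73.1] shift cm [ 1.12 -0.04  0.69] twist -0.06 toolz ang 162.94 down [-0.012  0.006 -1.   ] F [-0.3 -0.4 -0.4] w 92.0 j7 -1.52
```

```bash
python3 -m creep '[[0.6,0,0.6,0,-1],[0.6,0,0.2,0,-1],[0,0,0,0,-0.2],[0,0,0,0,0.5],[0,0,0,0,1],[0,0,0,0,1],[0,0,0,0,1]]' 10; python3 off.py 478.8 -237.8 62 163
```

```text
time: 11.5
ee_pos: [478.7, -238.5, 62.8]
tcp_rot: [-2.05, 0.306, 2.07]
force: [-0.1, -0.2, -2.2]
gripper_width: 57.8
t 11.5 tcp [ 478.7 -238.5   62.8] shift cm [ 0.08 -0.07  0.01] twist -0.07 toolz ang 162.93 down [-0.009  0.005 -1.   ] F [-0.1 -0.2 -2.2] w 57.8 j7 -1.53
```

```bash
python3 -m creep '[[0,0,-0.5,0,1],[-0.05,0,-0.5,0,1]]'; python3 off.py 478.8 -237.8 62 163
python3 - <<'E'
from h import *
p,d,W,i=snap("scene","s7");cv2.imwrite("pics/s7z.png",cv2.resize(p[130:250,250:390],None,fx=5,fy=5))
E
```

```text
time: 11.75
ee_pos: [486.6, -241.1, 63.4]
tcp_rot: [-2.046, 0.305, 2.073]
force: [-3.4, 1.4, 2.6]
gripper_width: 58.1
t 11.75 tcp [ 486.6 -241.1   63.4] shift cm [ 0.15 -0.08  0.84] twist -0.09 toolz ang 162.91 down [-0.012  0.006 -1.   ] F [-3.4  1.4  2.6] w 58.1 j7 -1.53
```

View pics/s7z.png

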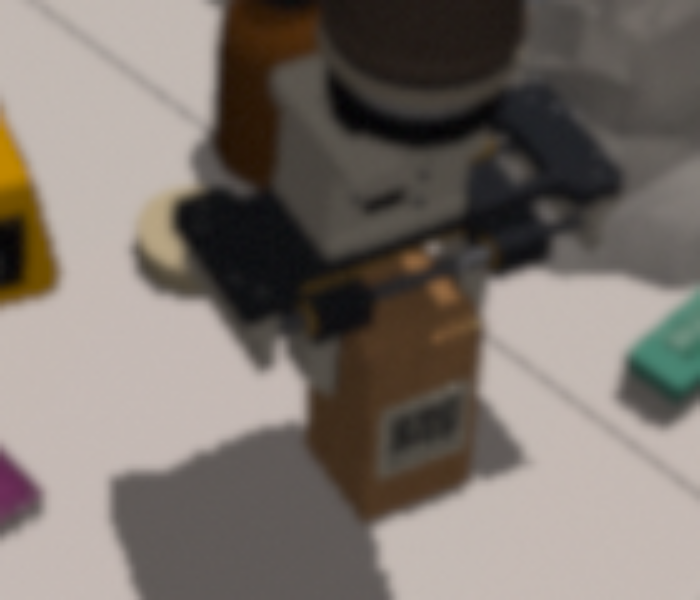

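```bash
cat > tilt.py <<'E'
from h import *;import sys
np.set_printoptions(suppress=True,precision=1,linewidth=200)
# args: approx point on front face x y z ; approx outward azimuth deg ; tag
def face(c0,az,tag,rad=34):
    p,d,W,i=snap("scene",tag);P=W.reshape(-1,3)
    n=np.array([np.cos(np.radians(az)),np.sin(np.radians(az)),.15]);n/=np.linalg.norm(n);c=np.array(c0,float)
    k=(np.linalg.norm(P-c,axis=1)<rad)
    q=P[k];g=p.reshape(-1,3)[k]
    for tol in (25,15,10,7,5,4,3,3,3,3):
        r=q[abs((q-c)@n)<tol]
        c=r.mean(0);m=np.linalg.svd(r-c)[2][2];n=m*np.sign(m@n)
    lab=(abs((q-c)@n)<4)
    # label: low saturation pixels of the face
    hsv=cv2.cvtColor(g[lab].reshape(-1,1,3),cv2.COLOR_BGR2HSV).reshape(-1,3)
    L=q[lab][(hsv[:,1]<90)]
    print("n",n.round(3),"az",np.degrees(np.arctan2(n[1],n[0])).round(1),"elev",np.degrees(np.arcsin(n[2])).round(1),"N",len(r),"c",c,"label n",len(L),"label c",L.mean(0) if len(L) else None)
    return n,c,L,p
if __name__=="__main__":
    a=list(map(float,sys.argv[1:5]));face(a[:3],a[3],sys.argv[5])
E
python3 tilt.py 443 -227 50 163 s8
```

```text
n [-0.9  0.3  0.1] az 162.3 elev 5.7 N 369 c [ 447.1 -228.1   50.5] label n 273 label c [ 446.8 -230.4   55.4]
```

The tipping works: 5.7° for 8 mm of travel, as geometry predicts. I'll continue.

```bash
python3 -m creep '[[0,0,-0.7,0,1],[0,0,-0.6,0,1],[0,0,-0.5,0,1]]'; python3 tilt.py 450 -230 50 163 s9;python3 off.py 478.8 -237.8 62 163
```

```text
time: 12.22
ee_pos: [504.2, -246.4, 63.1]
tcp_rot: [-2.045, 0.305, 2.073]
force: [-2.6, 0.6, 0.8]
gripper_width: 57.9
n [-0.9  0.3  0.3] az 163.7 elev 14.9 N 428 c [ 454.1 -230.6   49.3] label n 269 label c [ 456.2 -232.9   59.5]
t 12.28 tcp [ 504.9 -246.6   63.1] shift cm [ 0.14 -0.07  2.75] twist -0.08 toolz ang 162.92 down [-0.012  0.006 -1.   ] F [-0.7  0.5 -0.3] w 57.7 j7 -1.53
```

```bash
python3 -m creep '[[0.1,0,-0.6,0,1],[0.1,0,-0.6,0,1],[0,0,-0.3,0,1]]'; python3 tilt.py 456 -231 50 163 s10;python3 off.py 478.8 -237.8 62 163
```

```text
time: 12.65
ee_pos: [519.9, -251.2, 60.4]
tcp_rot: [-2.045, 0.305, 2.073]
force: [-1.7, 0.9, 1.3]
gripper_width: 58.4
n [-0.9  0.3  0.4] az 163.2 elev 24.6 N 419 c [ 461.1 -232.3   50. ] label n 221 label c [ 465.4 -235.8   61.1]
t 12.7 tcp [ 520.3 -251.3   60.5] shift cm [-0.09 -0.07  4.37] twist -0.08 toolz ang 162.92 down [-0.012  0.006 -1.   ] F [-1.2  0.3 -0.5] w 58.0 j7 -1.53
```

```bash
python3 -m creep '[[0,0,0,0,1],[0,0,0,0,1],[0,0,0,0,1]]' 30; python3 -m creep '[[-1,0,0,0,1],[-2,0,0,0,1],[-3,0,0,0,1],[-3,0,0,0,1],[0,0,0,0,1]]'; python3 off.py 478.8 -237.8 62 163; python3 tilt.py 463 -232 140 163 s11
```

```text
time: 13.08
ee_pos: [520.3, -251.4, 60.5]
tcp_rot: [-2.046, 0.305, 2.073]
force: [-1.7, 1.0, 0.2]
gripper_width: 57.9
time: 13.7
ee_pos: [522.7, -252.1, 154.8]
tcp_rot: [-2.05, 0.305, 2.069]
force: [-0.2, 0.7, -4.2]
gripper_width: 57.6
t 13.7 tcp [ 522.7 -252.1  154.8] shift cm [ 9.32 -0.05  4.53] twist -0.07 toolz ang 162.93 down [-0.009  0.005 -1.   ] F [-0.2  0.7 -4.2] w 57.6 j7 -1.52
n [-0.9  0.3  0.4] az 162.7 elev 24.1 N 493 c [ 464.1 -232.6  143.2] label n 270 label c [ 467.1 -237.   152.8]
```

Run:
```python
from h import *
np.set_printoptions(suppress=True,precision=3,linewidth=200)
def fit(q):
    n=np.array([0,-.37,.93]);c=np.median(q,0)
    for k in range(10):
        r=q[abs((q-c)@n)<max(2.5,8-k)];c=r.mean(0);n=np.linalg.svd(r-c)[2][2];n*=np.sign(n[2])
    rr=cv2.minAreaRect(r[:,:2].astype(np.float32))
    return c,n,r,rr
for nm in("top","scene"):
    W=np.load(f"pics/{nm}0W.npy");im=cv2.imread(f"pics/{nm}0.png")
    if nm=="scene":
        cv2.imwrite("pics/hs.png",cv2.resize(im[220:300,115:185],None,fx=7,fy=7))
    P=W.reshape(-1,3);g=im.reshape(-1,3).astype(int)
    m=(abs(P[:,0]-547)<60)&(abs(P[:,1]-172)<50)&(P[:,2]>178)&(P[:,2]<212)&(g.min(1)>(115 if nm=="top" else 95))
    c,n,r,rr=fit(P[m]);print(nm,m.sum(),len(r),c,n,"az",np.degrees(np.arctan2(n[1],n[0])),"tilt",np.degrees(np.arccos(n[2])),rr)
    m2=(abs(P[:,0]-547)<60)&(abs(P[:,1]-172)<60)&(P[:,2]>120)&(P[:,2]<212)
    for a in(-96,-98):
        o=np.array([np.cos(np.radians(a)),np.sin(np.radians(a)),0]);s=np.array([-o[1],o[0],0])
        q=P[m];al=P[m2]
        print(a,"white fwd",np.percentile(q@o,[1,99,100]),"side",np.percentile(q@s,[1,99]),"mid",np.percentile(q@s,[1,99]).mean(),"all side",np.percentile(al@s,[1,99]).mean())
```

```text
top 565 413 [546.546 164.349 197.535] [-0.036 -0.379  0.925] az -95.36305402364601 tilt 22.368255788191913 ((547.1050415039062, 164.53956604003906), (34.245174407958984, 75.81104278564453), 84.58274841308594)
-96 white fwd [-265.322 -204.621 -203.02 ] side [488.701 567.19 ] mid 527.9459106810027 all side 526.7764478955145
-98 white fwd [-283.802 -222.527 -220.761] side [479.9   558.302] mid 519.101229938548 all side 518.0657393785959
scene 665 490 [542.975 165.193 198.325] [-0.056 -0.387  0.921] az -98.23451189653564 tilt 22.994897660458488 ((545.0563354492188, 165.15847778320312), (33.73062515258789, 76.30797576904297), 84.51342010498047)
-96 white fwd [-259.197 -204.609 -204.183] side [487.524 571.139] mid 529.3315732752345 all side 522.6613106300755
-98 white fwd [-278.955 -222.715 -221.678] side [479.244 561.762] mid 520.5027033807494 all side 513.8194126178639
```

View pics/hs.png

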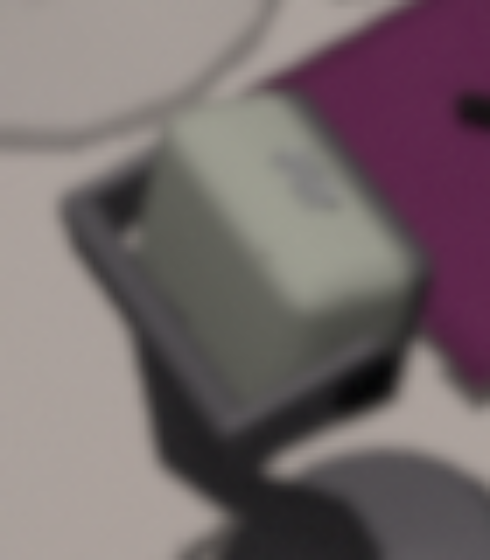

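The head's dark front rim runs along its −y edge. I get the reader heading as about −96°, tilted about 22.5° down, with the window near (547,155,161). Next I'll locate the label accurately on the held carton.

```bash
cat > lab.py <<'E'
import sys; from tilt import *
def label(c0,az,tag):
    n,c,L,p=face(c0,az,tag)
    i=env.camera_info("scene");K=np.array([[i['fx'],0,i['cx']],[0,i['fy'],i['cy']],[0,0,1.]]);M=i['cam_to_world']
    # project c to crop
    q=M[:3,:3].T@(c-M[:3,3]);u=i['fx']*q[0]/-q[2]+i['cx'];v=-i['fy']*q[1]/-q[2]+i['cy'];u,v=int(u),int(v)
    h=cv2.cvtColor(p,cv2.COLOR_BGR2HSV);m=((h[...,1]<95)&(h[...,2]>45)).astype(np.uint8)
    w=np.zeros_like(m);vv,uu=np.mgrid[:420,:560].astype(np.float32)
    xy=cv2.undistortPoints(np.stack([uu,vv],-1).reshape(-1,1,2),K,i['dist_coeffs']).reshape(-1,2)
    D=np.stack([xy[:,0],-xy[:,1],-np.ones(len(xy))],-1)@M[:3,:3].T
    t=((c-M[:3,3])@n)/(D@n);X=M[:3,3]+D*t[:,None]
    # unroll the plane: lateral a, up b, 0.5 mm/px
    a=np.cross([0,0,1],n);a/=np.linalg.norm(a);b=np.cross(n,a)
    g=np.mgrid[-70:70:281j,-70:70:281j];Y=c+g[1][...,None]*a-g[0][...,None]*b
    Q=(Y-M[:3,3])@M[:3,:3];x=np.stack([Q[...,0]/-Q[...,2],-Q[...,1]/-Q[...,2]],-1).reshape(-1,1,2)
    uvp=cv2.projectPoints(np.concatenate([x,np.ones((len(x),1,1))],-1).astype(np.float64),np.zeros(3),np.zeros(3),K,i['dist_coeffs'])[0].reshape(281,281,2).astype(np.float32)
    im=cv2.remap(p,uvp[...,0],uvp[...,1],cv2.INTER_CUBIC);cv2.imwrite(f"pics/{tag}u.png",cv2.resize(im,None,fx=2,fy=2))
    np.savez("pics/plane.npz",n=n,c=c,a=a,b=b)
    print("plane c",c,"n",n.round(3));return n,c,a,b,im
if __name__=="__main__":
    A=list(map(float,sys.argv[1:5]));label(A[:3],A[3],sys.argv[5])
E
python3 lab.py 465 -233 143 163 s12
```

```text
n [-0.9  0.3  0.4] az 162.7 elev 24.9 N 525 c [ 464.1 -232.8  144.9] label n 311 label c [ 467.4 -236.7  154.3]
plane c [ 464.1 -232.8  144.9] n [-0.9  0.3  0.4]
```

View pics/s12u.png

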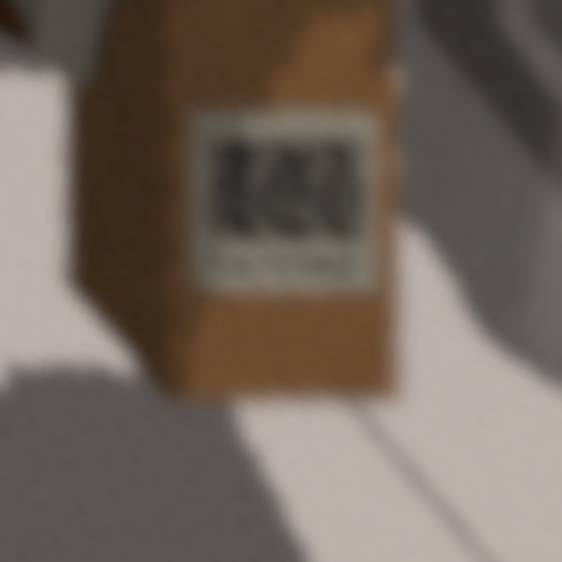

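The label's centre sits 53 mm ahead of the TCP and 9 mm above it. The catch is that in this hand orientation the final turn would push joint 7 past −2.74 rad. So I'll set the carton upright again, flip the gripper half a turn, re-grip and tip it again.

```bash
python3 -m creep '[[3,0,0,0,1],[3,0,0,0,1],[2.2,0,0,0,1],[0,0,0,0,1]]';python3 off.py 522 -252 60.5 163
```

```text
time: 14.3
ee_pos: [516.9, -249.5, 63.2]
tcp_rot: [-2.038, 0.302, 2.08]
force: [-0.0, -0.3, -2.8]
gripper_width: 58.3
t 14.3 tcp [ 516.9 -249.5   63.2] shift cm [ 0.26  0.09 -0.57] twist -0.04 toolz ang 162.96 down [-0.019  0.009 -1.   ] F [-0.  -0.3 -2.8] w 58.3 j7 -1.53
```

```bash
python3 -m creep '[[0.2,0,0,0,1],[0.1,0,0.6,0,1],[0.05,0,0.6,0,1],[0,0,0.6,0,1],[0,0,0.6,0,1]]' 8;python3 off.py 522 -252 60.5 163;python3 tilt.py 450 -231 50 163 s13
```

```text
time: 14.92
ee_pos: [493.5, -242.4, 62.0]
tcp_rot: [-2.041, 0.303, 2.077]
force: [0.2, 0.1, -2.7]
gripper_width: 58.0
t 14.93 tcp [ 493.5 -242.4   62. ] shift cm [ 0.09  0.08 -3.01] twist -0.05 toolz ang 162.95 down [-0.017  0.008 -1.   ] F [ 0.2  0.1 -2.7] w 58.0 j7 -1.53
n [-0.9  0.3  0.4] az 163.5 elev 24.8 N 383 c [ 436.6 -226.2   57.1] label n 245 label c [ 440.4 -227.4   66. ]
```

```bash
python3 -m creep '[[0.4,0,0,0,1],[0.3,0,0,0,1]]';python3 -m creep '[[0.2,0,0.3,0,1],[0.1,0,0.5,0,1],[0,0,0.5,0,1]]';python3 tilt.py 440 -228 50 163 s14;python3 off.py 522 -252 60.5 163
```

```text
time: 15.22
ee_pos: [496.0, -243.3, 57.4]
tcp_rot: [-2.048, 0.305, 2.071]
force: [2.0, 0.3, 10.1]
gripper_width: 58.1
time: 15.6
ee_pos: [491.0, -241.7, 58.4]
tcp_rot: [-2.066, 0.307, 2.057]
force: [2.4, -1.3, 1.0]
gripper_width: 57.4
n [-0.9  0.3  0.4] az 163.0 elev 23.7 N 452 c [ 434.6 -224.4   53.5] label n 268 label c [ 438.4 -227.9   64.2]
t 15.65 tcp [ 490.3 -241.5   58.4] shift cm [-0.2   0.08 -3.34] twist -0.03 toolz ang 162.97 down [ 0.004  0.001 -1.   ] F [ 0.9 -0.4  5.8] w 58.0 j7 -1.53
```

```bash
python3 -m creep '[[0,0,0,0,1],[0,0,0.6,0,1],[-0.1,0,0.6,0,1],[-0.1,0,0.6,0,1],[-0.1,0,0.6,0,1]]' 3;python3 tilt.py 430 -228 50 163 s15;python3 off.py 522 -252 60.5 163
```

```text
time: 16.27
ee_pos: [463.6, -233.3, 60.2]
tcp_rot: [-2.059, 0.306, 2.062]
force: [0.1, -0.2, -3.2]
gripper_width: 58.0
n [-1.   0.3  0.1] az 163.2 elev 4.7 N 326 c [ 420.4 -222.5   51.8] label n 274 label c [ 420.3 -223.3   54.8]
t 16.32 tcp [ 462.7 -233.    60.2] shift cm [-0.04  0.08 -6.22] twist -0.04 toolz ang 162.96 down [-0.002  0.003 -1.   ] F [-2.4  0.5 -0.8] w 58.1 j7 -1.52
```

Tilt is down to 4.7°. I'll open the jaws and let it settle, lift, then flip the hand.

```bash
python3 -m creep '[[0.1,0,0.3,0,1],[0,0,0,0,0.5],[0,0,0,0,-0.2],[0,0,0,0,-1],[0,0,0,0,-1],[0,0,0,0,-1]]';python3 tilt.py 420 -222 50 163 s16;python3 off.py 522 -252 60.5 163
```

```text
time: 17.08
ee_pos: [460.4, -232.4, 59.5]
tcp_rot: [-2.06, 0.306, 2.061]
force: [0.0, 0.1, -0.5]
gripper_width: 83.5
n [-1.   0.3  0. ] az 162.3 elev 0.2 N 330 c [ 418.  -219.    51.5] label n 246 label c [ 417.3 -220.6   51.2]
t 17.12 tcp [ 460.4 -232.4   59.5] shift cm [-0.1   0.07 -6.46] twist -0.04 toolz ang 162.96 down [-0.     0.002 -1.   ] F [-0.1 -1.1  0.3] w 87.3 j7 -1.52
```

```bash
python3 -m creep '[[-1,0,0,0,-1],[-4,0,0,0,-1],[-5,0,0,0,-1],[-3,0,0,-10,-1],[0,0,0,-10.5,-1],[0,0,0,-10.5,-1],[0,0,0,-10.5,-1],[0,0,0,-10.5,-1],[0,0,0,-10.5,-1],[0,0,0,-10.5,-1],[0,0,0,-10.5,-1],[0,0,0,-10.5,-1],[0,0,0,-10.5,-1],[0,0,0,-10.5,-1],[0,0,0,-10.5,-1],[0,0,0,-10.5,-1],[0,0,0,-10.5,-1],[0,0,0,-10.5,-1],[0,0,0,-10.5,-1]]';python3 off.py 460 -232 190 -17
cat > fl3.py <<'E'
from h import *;import sys
np.set_printoptions(suppress=True,precision=1,linewidth=200)
p,d,W,i=snap(sys.argv[1],sys.argv[2])
P=W.reshape(-1,3);q=P[(abs(P[:,0]-445)<70)&(abs(P[:,1]+228)<60)&(P[:,2]>104)&(P[:,2]<115)]
print(len(q),np.median(q,0),cv2.minAreaRect(q[:,:2].astype(np.float32)))
E
python3 fl3.py wrist w17;python3 fl3.py top t17
```

```text
time: 19.5
ee_pos: [459.9, -234.2, 208.1]
tcp_rot: [0.345, 1.533, -0.355]
force: [0.5, -0.4, -0.2]
gripper_width: 92.3
t 19.5 tcp [ 459.9 -234.2  208.1] shift cm [ 1.81  0.21 -0.11] twist -8.61 toolz ang -25.61 down [ 0.007 -0.008 -1.   ] F [ 0.5 -0.4 -0.2] w 92.3 j7 1.26
4206 [ 445.9 -226.7  108.7] ((447.1378479003906, -226.9904327392578), (57.79774475097656, 58.56256103515625), 72.72896575927734)
101 [ 439.3 -207.2  108. ] ((452.3633728027344, -210.9917449951172), (25.045398712158203, 57.92240905761719), 76.16419982910156)
```

View pics/w17.png

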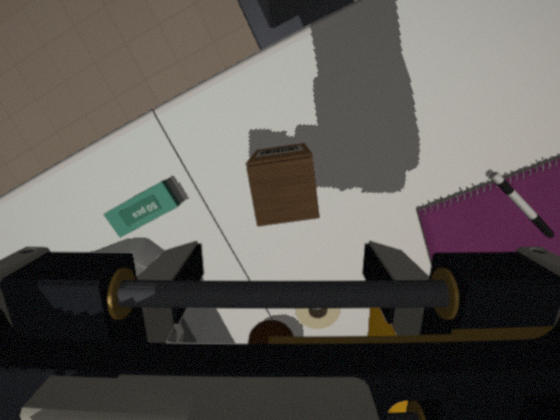

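The wrist view shows the shut carton at (282,187), with its label side up the picture. Its centre is (447,−227) with a yaw of −17.3°.

```bash
python3 -m creep '[[2,0,0,-8.4,-1],[0,0,0,0,-1]]';python3 off.py 454.7 -229.4 62 -17.3
```

```text
time: 19.85
ee_pos: [460.0, -234.9, 188.7]
tcp_rot: [0.239, 1.548, -0.25]
force: [-0.1, 0.3, 0.8]
gripper_width: 92.3
t 19.85 tcp [ 460.  -234.9  188.7] shift cm [12.66  0.43 -0.81] twist -0.57 toolz ang -17.87 down [ 0.008 -0.009 -1.   ] F [-0.1  0.3  0.8] w 92.3 j7 1.36
```

```bash
python3 -m creep '[[2,0.43,-0.75,-0.5,-1],[3,0,0,0,-1],[0,0,0,0,-1]]';python3 off.py 454.7 -229.4 62 -17.3
```

```text
time: 20.23
ee_pos: [455.9, -229.4, 140.6]
tcp_rot: [0.246, 1.544, -0.26]
force: [0.1, -0.2, 1.2]
gripper_width: 91.6
t 20.23 tcp [ 455.9 -229.4  140.6] shift cm [ 7.86  0.02 -0.22] twist -1.18 toolz ang -18.48 down [ 0.011 -0.011 -1.   ] F [ 0.1 -0.2  1.2] w 91.6 j7 1.3
```

```bash
python3 -m creep '[[3,0,-0.2,-1.2,-1],[2.5,0,0,0,-1],[1.5,0,0,0,-1],[0.5,0,0,0,-1],[0,0,0,0,-1]]';python3 off.py 454.7 -229.4 62 -17.3
```

```text
time: 20.85
ee_pos: [459.9, -231.8, 70.8]
tcp_rot: [0.236, 1.536, -0.257]
force: [-0.4, -0.1, -0.0]
gripper_width: 92.0
t 20.85 tcp [ 459.9 -231.8   70.8] shift cm [ 0.86  0.08 -0.59] twist -0.76 toolz ang -18.06 down [ 0.018 -0.016 -1.   ] F [-0.4 -0.1 -0. ] w 92.0 j7 1.22
```

```bash
python3 -m creep '[[0.6,0.08,-0.5,-0.7,-1],[0.4,0,0,0,-0.6],[0,0,0,0,0],[0,0,0,0,0.6],[0,0,0,0,1],[0,0,0,0,1],[0,0,0,0,1],[0,0,0,0,1]]' 10;python3 off.py 454.7 -229.4 62 -17.3
```

```text
time: 21.85
ee_pos: [456.1, -230.1, 61.7]
tcp_rot: [0.226, 1.535, -0.249]
force: [-0.5, -0.1, -0.1]
gripper_width: 57.9
t 21.85 tcp [ 456.1 -230.1   61.7] shift cm [-0.04  0.02 -0.15] twist -0.08 toolz ang -17.38 down [ 0.02  -0.018 -1.   ] F [-0.5 -0.1 -0.1] w 57.9 j7 1.21
```

Now tip it again (+tool z is the carton's +x).

```bash
python3 -m creep '[[0,0,0.5,0,1],[0,0,0.6,0,1],[0.05,0,0.7,0,1],[0.05,0,0.6,0,1]]';python3 off.py 454.7 -229.4 62 -17.3; python3 tilt.py 425 -221 50 163 s18
```

```text
time: 22.35
ee_pos: [477.8, -236.8, 61.8]
tcp_rot: [0.226, 1.539, -0.249]
force: [-2.6, 0.9, 2.2]
gripper_width: 58.0
t 22.35 tcp [ 477.8 -236.8   61.8] shift cm [-0.07  0.02 -2.43] twist -0.06 toolz ang -17.36 down [ 0.016 -0.017 -1.   ] F [-2.6  0.9  2.2] w 58.0 j7 1.21
n [-0.9  0.3  0.2] az 161.6 elev 13.5 N 409 c [ 428.7 -220.6   50.1] label n 261 label c [ 430.2 -223.2   59.8]
```

```bash
python3 -m creep '[[0.05,0,0.6,0,1],[0.1,0,0.6,0,1]]';python3 off.py 454.7 -229.4 62 -17.3; python3 tilt.py 430 -223 50 163 s19
```

```text
time: 22.65
ee_pos: [490.0, -240.6, 60.2]
tcp_rot: [0.226, 1.539, -0.249]
force: [-1.7, 1.4, 1.4]
gripper_width: 58.1
t 22.65 tcp [ 490.  -240.6   60.2] shift cm [-0.25  0.02 -3.7 ] twist -0.06 toolz ang -17.36 down [ 0.016 -0.017 -1.   ] F [-1.7  1.4  1.4] w 58.1 j7 1.22
n [-0.9  0.3  0.4] az 162.5 elev 21.0 N 442 c [ 433.6 -222.9   50.2] label n 249 label c [ 437.  -225.7   61.2]
```

```bash
python3 -m creep '[[0.05,0,0.3,0,1],[0,0,0,0,1],[0,0,0,0,1],[0,0,0,0,1],[0,0,0,0,1]]' 30;python3 -m creep '[[-1,0,0,0,1],[-3,0,0,0,1],[-4,0,0,0,1],[-3,0,0,0,1],[0,0,0,0,1]]'; python3 off.py 454.7 -229.4 62 -17.3; python3 tilt.py 437 -226 165 163 s20
```

```text
time: 23.32
ee_pos: [493.0, -241.6, 59.5]
tcp_rot: [0.226, 1.541, -0.249]
force: [-1.6, 0.6, 2.7]
gripper_width: 58.1
time: 23.95
ee_pos: [492.3, -239.7, 173.4]
tcp_rot: [0.226, 1.539, -0.247]
force: [-0.1, 0.1, -3.9]
gripper_width: 58.1
t 23.95 tcp [ 492.3 -239.7  173.4] shift cm [11.06 -0.02 -4.13] twist -0.02 toolz ang -17.32 down [ 0.016 -0.016 -1.   ] F [-0.1  0.1 -3.9] w 58.1 j7 1.33
n [-0.9  0.3  0.4] az 162.5 elev 23.1 N 564 c [ 435.1 -222.9  166.9] label n 347 label c [ 438.3 -225.7  176.1]
```

```bash
python3 -m creep '[[0,1.5,-0.2,0,1],[0,2.8,-0.33,0,1],[0,2.8,-0.33,0,1],[0,2.8,-0.33,0,1],[0,2.8,-0.33,0,1],[0,2.8,-0.33,0,1],[0,2.8,-0.33,0,1],[0,2.8,-0.33,0,1],[0,1,-0.1,0,1],[0,0,0,0,1]]';python3 -m creep '[[0,0,0,5,1],[0,0,0,9.8,1],[0,0,0,9.8,1],[0,0,0,9.8,1],[0,0,0,9.8,1],[0,0,0,9.8,1],[0,0,0,9.8,1],[0,0,0,9.8,1],[0,0,0,4.4,1],[0,0,0,0,1]]';python3 off.py 533 0 150 -96
```

```text
time: 25.25
ee_pos: [525.2, -3.8, 156.2]
tcp_rot: [0.226, 1.562, -0.238]
force: [-1.7, -0.9, -3.0]
gripper_width: 58.0
time: 26.5
ee_pos: [519.9, -18.6, 151.2]
tcp_rot: [1.298, 1.136, -1.335]
force: [-0.2, -0.6, -3.0]
gripper_width: 58.2
t 26.5 tcp [519.9 -18.6 151.2] shift cm [ 0.07  1.03 -2.04] twist -2.4 toolz ang -98.4 down [-0.016 -0.014 -1.   ] F [-0.2 -0.6 -3. ] w 58.2 j7 -0.38
```

```bash
python3 lab.py 528 33 150 82 s21
```

```text
n [0.1 0.9 0.4] az 81.4 elev 23.3 N 491 c [526.4  36.7 152.6] label n 319 label c [527.7  33.3 160.2]
plane c [526.4  36.7 152.6] n [0.1 0.9 0.4]
```

View pics/s21u.png

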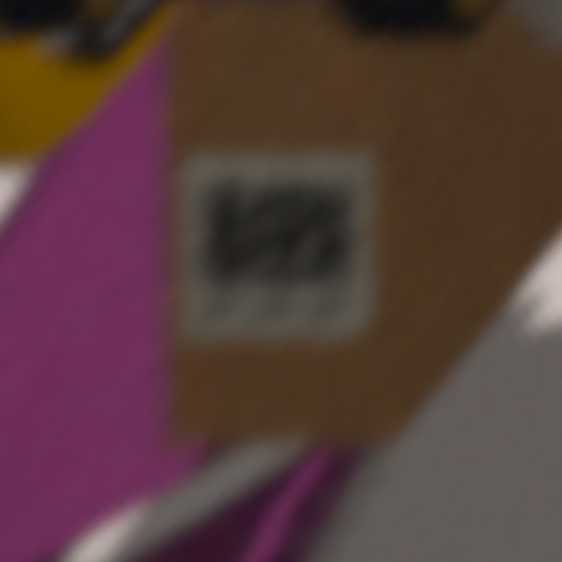

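View pics/s21.png

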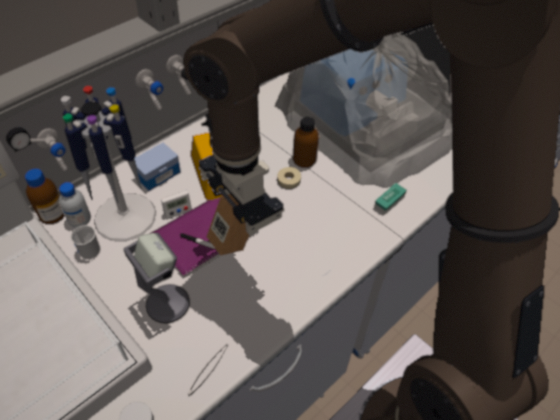

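The label is found at (526,33,161), normal az 81.4°, elevation 23.3°. The wrist camera now overlooks the reader, so I'll cross-check its pose.

Run:
```python
from h import *
np.set_printoptions(suppress=True,precision=2,linewidth=200)
p,d,W,i=snap("wrist","w21")
P=W.reshape(-1,3);g=p.reshape(-1,3).astype(int)
m=(abs(P[:,0]-547)<60)&(abs(P[:,1]-172)<50)&(P[:,2]>178)&(P[:,2]<212)&(g.min(1)>95)
q=P[m];n=np.array([0,-.37,.93]);c=np.median(q,0)
for k in range(10):
    r=q[abs((q-c)@n)<max(2.,8-k)];c=r.mean(0);n=np.linalg.svd(r-c)[2][2];n*=np.sign(n[2])
print(len(q),len(r),c,n,"az",np.degrees(np.arctan2(n[1],n[0])),"tilt",np.degrees(np.arccos(n[2])),cv2.minAreaRect(r[:,:2].astype(np.float32)))
for a in(-95,-96,-97):
    o=np.array([np.cos(np.radians(a)),np.sin(np.radians(a)),0]);s=np.array([-o[1],o[0],0])
    print(a,"fwd",np.percentile(q@o,[1,99,100]),"side",np.percentile(q@s,[1,99]),np.percentile(q@s,[1,99]).mean())
```

```text
0 0 [nan nan nan] [0. 0. 1.] az 0.0 tilt 0.0 ((0.0, 0.0), (0.0, 0.0), 0.0)
  return _methods._mean(a, axis=axis, dtype=dtype,
  ret = um.true_divide(
<stdin>:8: RuntimeWarning: Mean of empty slice.
Traceback (most recent call last):
IndexError: index -1 is out of bounds for axis 0 with size 0
```

View pics/w21.png

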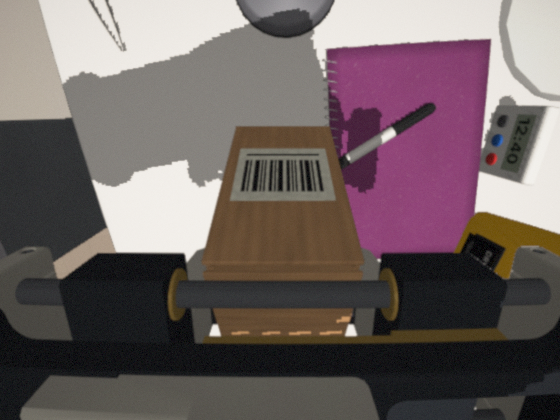

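The label is square in the hand and the lid is flat; the reader itself lies outside this view. I'll use the fixed-camera estimates (two views agreed) and close in.

```bash
python3 off.py 534.8 20.3 117.5 -95.8
```

```text
t 26.6 tcp [519.9 -18.3 151.2] shift cm [ 3.3   0.96 -4.09] twist -2.5 toolz ang -98.3 down [-0.016 -0.013 -1.   ] F [ 0.4 -0.3 -4. ] w 57.9 j7 -0.38
```

```bash
python3 -m creep '[[1,0.3,-0.5,-1,1],[1.2,0.3,-1,-1.5,1],[0.8,0.2,-1,0,1],[0,0,-1,0,1],[0,0,0,0,1]]'; python3 off.py 534.8 20.3 117.5 -95.8
```

```text
time: 27.22
ee_pos: [531.7, 18.2, 117.4]
tcp_rot: [1.26, 1.166, -1.297]
force: [-0.1, -0.2, -4.0]
gripper_width: 57.9
t 27.23 tcp [531.7  18.2 117.4] shift cm [-0.02  0.28 -0.24] twist 0.4 toolz ang -95.4 down [-0.017 -0.012 -1.   ] F [-0.1 -0.2 -4. ] w 57.9 j7 -0.43
```

```bash
python3 -m creep '[[0,0.3,-0.2,0.3,1],[0,0,0,0,1],[0,0,0,0,1]]'; python3 off.py 534.8 20.3 117.5 -95.8; python3 lab.py 538 72 118 84 s23
python3 - <<'E'
from h import *
np.set_printoptions(suppress=True,precision=2,linewidth=200)
p,d,W,i=snap("top","t23");cv2.imwrite("pics/t23z.png",cv2.resize(p[150:270,120:260],None,fx=5,fy=5))
s=cv2.imread("pics/s23.png");cv2.imwrite("pics/s23z.png",cv2.resize(s[190:330,110:270],None,fx=5,fy=4))
E
```

```text
time: 27.6
ee_pos: [535.5, 19.5, 118.0]
tcp_rot: [1.265, 1.161, -1.301]
force: [-0.6, -0.0, -3.5]
gripper_width: 58.0
t 27.6 tcp [535.5  19.5 118. ] shift cm [ 0.05 -0.08 -0.08] twist 0.04 toolz ang -95.76 down [-0.016 -0.013 -1.   ] F [-0.6 -0.  -3.5] w 58.0 j7 -0.43
n [0.1 0.9 0.4] az 84.2 elev 23.2 N 467 c [538.   75.1 120.1] label n 302 label c [540.1  72.  127.1]
plane c [538.   75.1 120.1] n [0.1 0.9 0.4]
```

View pics/s23z.png

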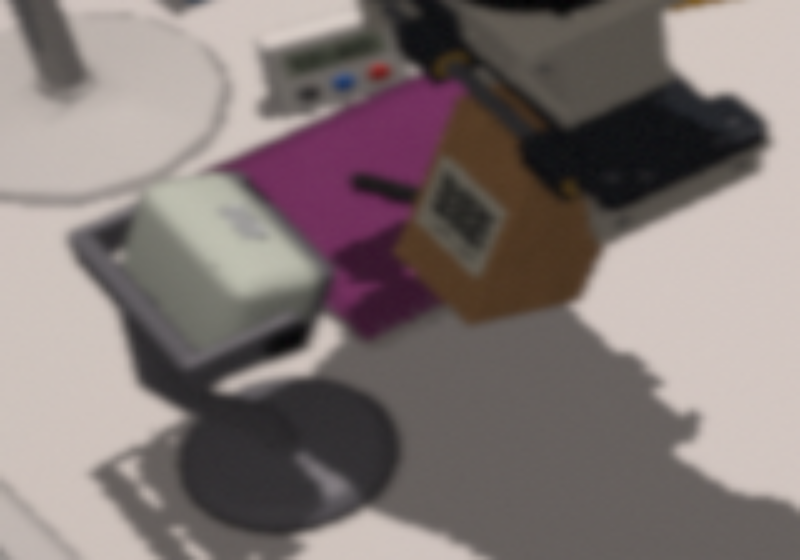

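View pics/s23u.png

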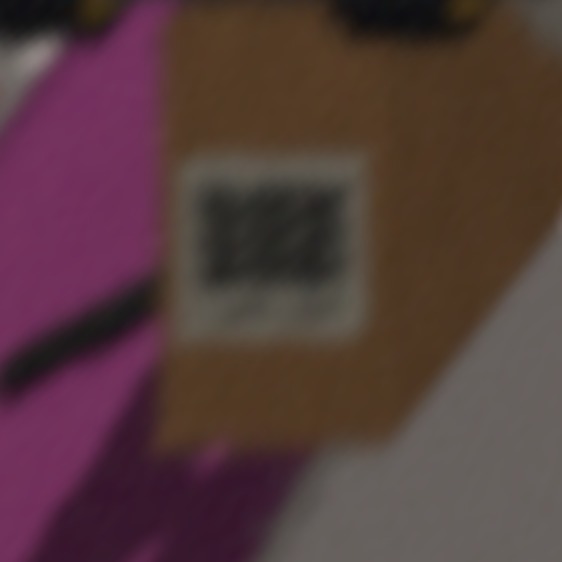

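View pics/t23z.png

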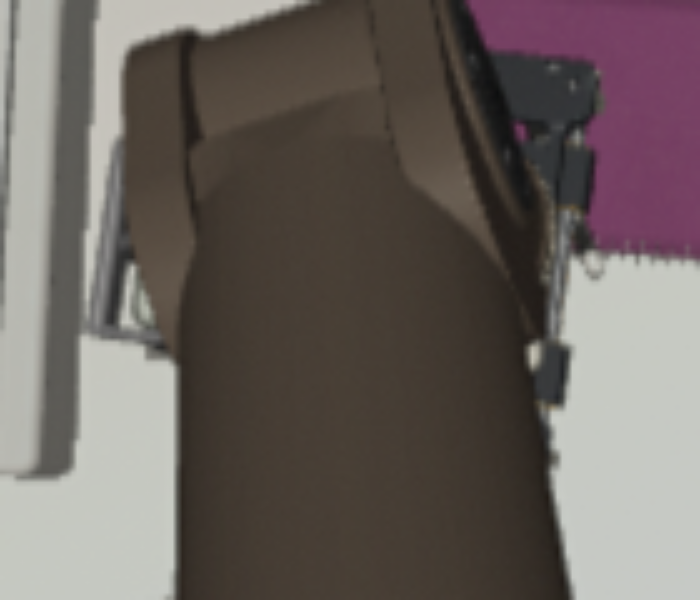

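Label measured at (539.4, 71.6, 127.9) against a target of (538.5, 72.4, 126.9), with normal az 84.2° and elevation 23.2°. It's clear of the reader, so I'll do a last stillness check and hand in.

```bash
python3 - <<'E'
from h import *
p,d,W,i=snap("wrist","w24");s=env.sense();print(s['time'],abs(s['joint_vel']).max(),s['ee_pos'].round(1),s['force'].round(1),s['gripper_width'])
P=W.reshape(-1,3)
E
python3 off.py 534.8 20.3 117.5 -95.8
```

```text
27.75 0.0031026821059804374 [535.4  19.5 117.9] [-0.1 -0.5 -2.8] 57.618576697026164
t 27.75 tcp [535.4  19.5 117.9] shift cm [ 0.04 -0.07 -0.07] twist 0.05 toolz ang -95.75 down [-0.016 -0.013 -1.   ] F [-0.1 -0.5 -2.8] w 57.6 j7 -0.43
```

View pics/w24.png

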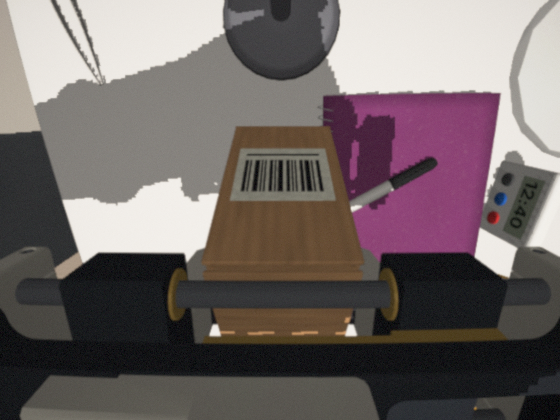

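The wrist view shows the label at (283,173), in line with the reader's foot at (281,15), and the lid still shut.

```bash
python3 -c "
from plant import env
print(env.sign_off())"
```

```text
the job is handed in; nothing more can be done
None
```

The job is handed in at about 28 s: the carton is closed and held still in front of the reader's window. The hand-in gives no verdict.

**What I did:** I folded both side flaps in together with the closing jaws, then swung the lid over from behind and pressed it flat. I gripped the carton by its plain faces, tipped it on the bench to match the window's tilt, and carried it to the reader. I did the grip and tip twice. In the first grip the final turn would have taken joint 7 past its range, so I set the carton down, turned the hand half a turn and tipped it again.

**Last checks:**

| Check | Measured | Wanted |
|---|---|---|
| Label centre (mm) | (539, 72, 128) | (538.5, 72.4, 126.9) |
| Label normal, azimuth | 84.2° | 84° |
| Label normal, elevation | 23.2° | about 22.5° |
| Flaps and lid (at closing, on the bench) | flat, 104 mm and 108.8 mm up | flat |
| Joint speed | about 0.003 rad/s | at rest |

In the last wrist picture the lid was still shut, and the label lined up with the reader's foot.

**Less certain:**
- **Window position:** no camera saw the window itself. I worked it out from the reader's top face and outline; the two fixed cameras agreed to about 3° in heading and 0.6° in tilt. My attempt to check it with the wrist camera failed because the reader head was out of view.
- **Flap press:** pressing the flaps flat briefly read 40 N at the wrist, through the fingertips, more than I intended. It left no visible damage.
- **Tape roll and slide box:** I only saw them standing in their places in the pictures; I did not measure whether they had moved.

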